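# Unlock the food bin and hold its lid at the pointer

### The arm

A 6-joint arm with a two-finger parallel gripper is mounted at the origin on a cart in front of the work surface, level with it; the furniture and walls round the work are solid. World frame = base frame: x ahead of the robot, y to its left, z up, the work surface at z = 0. Lengths are in m, angles in degrees, forces in N, time in s.
With the tool pointing down it reaches from about 0.375 to 0.9 m from the base axis. Payload 3.1 kg.
Tool frame: the origin (TCP) lies at the very end of the fingers, on their centre line; the grasp point (between the pads) lies 19 mm behind it (bot.hold_point_z is the z of the grasp point in the tool frame, in m); z points along the fingers, y is the line along which they close (so a half turn about z gives the same grasp; the last joint's range is limited). The gripper opens to 87 mm and grips with 3 to 60 N. Pads are 19 mm wide; open, the fingers measure 117 mm over their backs; the gripper's body (75 mm by 190 mm) begins 51 mm behind the grasp point.
Start: joints at [58.929, 30.224, 82.088, -0, 67.689, -10.227], TCP at [0.222, 0.584, 0.223] pointing down, gripper open.
Joint ranges: [-176.69, 176.69], [-43.24, 126.21], [12.49, 139.97], [-82, 262], [0, 151.66], [-163.58, 163.58]. Speed limits (degrees/s): [159.86, 159.86, 180, 180, 180, 180].

### API

Orientations are given as a 3x3 rotation matrix whose columns are the frame's x, y, z axes.
In Python, from rig import bot, capture, camera_model gives the robot as it stands.
- The arm moves only by the tool apply_moves, never from a script. Its argument "plan" is text: rows parted by semicolons, each of 6 numbers parted by spaces: the shift along the tool's x, y, z in units of 0.05 m (1.0 is 0.05 m), then the turn, a rotation vector about the tool's x, y, z in units of 360 degrees (1.0 is 360 degrees). In form: dx dy dz ax ay az; .... A call has 1 to 10 rows; each row shifts and turns the commanded pose from where the row before left it, along the tool's axes as they then stand; what a row does not reach is not made up. A row lasts 1/12 s, in which the tool goes at most 41.7 mm and 7.16 degrees, less where a joint would pass 70% of its speed; a pose out of reach is approached as far as the arm can. A call with a number of a shift or a turn outside -1 to 1 is refused whole. A call with a gripper value outside its range is refused whole. "gripper" is the gripper command: -1 is shut, 1 is fully open, values between are in proportion, set as the call begins (left out, the last holds). The fingers move at their own pace and stop on an object; the grip force is fixed at half the most. Time passes only in rows, so rows that do not move let the fingers close. It gives the time, the measured TCP pose, the force, the opening and the grip force at its end, in the units of the state.
- bot.read_state(): the state, without advancing time (a new reading comes with each control period).
- capture(name): name is "scene" or "top"; returns the picture (420x560x3 uint8, red, green, blue); there is no depth.
- camera_model(name): a dict with "vertical_fov" (degrees; the focal length in pixels is half the picture's height over the tangent of half this angle, whatever the lens; pixels are square), "cx", "cy" (the principal point, pixels), "position" and "rotation" of the camera in the world. Camera axes: x right, y down, z forward; pixel columns grow to the right and rows downward; lengths in m; the calibration is good to about 2 mm. A picture is of the moment at which its call begins. camera_model takes no time and is no camera call.
- bot.hand_in(): hands the job in; it is judged then, once.
The state is a dict: "time_s": time; "joint_positions": joint angles; "qvel": joint speeds; "tau": joint torques, N m; "position": TCP position; "tcp_rot": TCP orientation; "force": force on the tool from outside, world axes, zero at the start; "moment": the same for the moment, N m; "opening": opening from 0.0 (shut) to 1.0 (fully open); "grasp_force": force on a finger pad.
Only numpy, scipy, OpenCV 4.12 (cv2) and the standard library are available. Lean on these libraries where they do the work, as an engineer would, in place of code of your own. Each camera call takes 0.05 s, during which the arm holds its last target. There are 200 camera calls.

### The job

Unlock the white food bin by twisting its winged cap anticlockwise as far as it goes. Then lift the wooden lid by its bar handle until it is in line with the dark pointer arm on the far side of the bin, without swinging it past the pointer, and finish while still holding the lid there, so that I can take out a lemon. Do not shift the pointer, and leave the mug, the honey jar and the salt shaker where they stand.

Things in the scene. Friction and masses are not known exactly. Their poses are not given: they have to be found in the camera images.
- bin: White plastic food bin, fixed to the worktop, 240 (x, depth) x 170 (y, width) mm, top of the fixed front deck and of the shut lid 72 mm above its underside. Origin: centre of the underside; -x is its front (with the cap), z up. It stands sideways: its front looks roughly to the robot's right, its hinge is at the left, and its +y side is the one near the robot. The front 55 mm of the top is a fixed deck; behind it lies the lid, hinged at the back.
- cap (a joint): Angle of the captive winged cap about its upright axis, rad: 0 locked (the steel cam under the cap points to +x of the bin, over the front edge of the lid, and really blocks it), grows anticlockwise seen from above, stop at 1.45. The cam is clear of the lid from about 1.2. Starts between 0 and 0.25. It stays where it is left (friction about 0.06 N m).
- cap_wing (a point): Point on the cap's axis inside the wing, 12.5 mm below the wing's top and 106 mm above the worktop. The wing is an upright black bar 40 mm long along this point's x axis, 12 mm thick along its y axis and 33 mm high; below the wing is a round flange of 40 mm diameter, whose top lies 19.5 mm below this point. The point turns with the cap. In the bin's frame it lies at x = -92, y = +52 mm (on the deck, at the end nearer the robot).
- lid (a joint): Angle of the lid, rad: 0 shut (level), grows as the front edge rises; upper stop 1.7. The lid weighs about 0.4 kg, its hinge is nearly free and it falls shut if let go.
- lid_handle (a point): Middle of the lid's handle: a round steel bar 10 mm thick, 70 mm long between its posts' axes, along this point's y axis (parallel to the hinge), on two end posts, its axis 34 mm above the lid's upper face. With the lid shut the point's axes are those of the bin; it turns with the lid. In the hinge's frame it lies at x = -150, y = -12, z = +38 mm.
- lid_hinge (a point): Point on the hinge axis of the lid, in the middle of its width; the axis is this point's y, horizontal at the back of the bin (bin frame x = +115, y = 0, z = 68 mm). The lid, 8 mm thick and 166 mm wide, reaches 178 mm from the axis along this point's -x; the point turns with the lid.
- lid_edge (a point): Middle of the lid's front edge, 178 mm from the hinge axis, axes as the lid's (x from front to hinge, y along the hinge, z out of its upper face).
- pointer (a joint): Angle of the pointer, rad, in the same sense and about the same axis as the lid: when joint lid equals joint pointer the two are in line. Set between 0.4 and 0.65; held by a clamp (friction about 0.5 N m).
- pointer_tip (a point): Tip of the pointer, a thin dark steel arm 4 mm thick, 12 mm wide, ending in a pin, 181 mm long from the hinge axis along this point's -x, in a plane 96 mm to the -y side of the bin's middle (just beyond the far side seen from the robot). It slopes up from the hinge towards the bin's front.
- mug: White mug with a handle, 82 x 112 x 94 mm, standing loose left of the bin; origin at the centre of its underside.
- honey: Honey jar with a dark lid, 65 mm across, 86 mm high, loose, right of the bin; origin at the centre of its underside.
- salt: Salt shaker, 44 mm across, 90 mm high, loose, right of the bin; origin at the centre of its underside.

How it is judged:
By the outcome, as a careful person would: the job done as asked, in the order asked, and still so for the second after the job is handed in, while the arm keeps its last pose, push and grip.
It also fails if it takes over 48 s, if anything falls off the work surface, if the arm or the gripper's body presses on something with over 40 N, if the wrist force passes 120 N, or if a joint passes its speed limit or range.

## Working session

There is one attempt and no reset: what is moved stays moved. The work goes in short steps, Python scripts to look and compute and a tool call to move; the robot and the scene stay as the last step left them, time stands still between calls to the robot, and variables do not carry over. Pictures are saved under pics/ and viewed, at most 10 in all, crops included, and the job is handed in when it is done.

Besides the shell and the picture viewer there is one more tool, called as name(argument=value, ...) on one line, values as JSON. apply_moves: Moves the arm, as the interface text tells. Its arguments: {"type":"object","properties":{"plan":{"type":"string"},"gripper":{"type":"number"}},"required":["plan"]}

```bash
ls; mkdir -p pics; python3 - <<'E'
from rig import bot,capture,camera_model
import cv2,numpy as np
for n in("scene","top"):
    cv2.imwrite(f"pics/{n}0.png",capture(n)[:,:,::-1]); m=camera_model(n); print(n,m)
s=bot.read_state(); print(s["time_s"],s["position"],np.round(s["tcp_rot"],3),s["opening"],bot.hold_point_z)
E
```

```text
pics
scene {'vertical_fov': 44.62956387266281, 'cx': 287.0349125591647, 'cy': 207.72642106109015, 'position': array([-0.10754935, -0.74967158,  1.2566677 ]), 'rotation': array([[ 0.82870256, -0.39872374,  0.39277404],
       [-0.55960665, -0.6023396 ,  0.56923405],
       [ 0.00961623, -0.69152468, -0.72228883]])}
top {'vertical_fov': 46.25141066979124, 'cx': 274.7843507683017, 'cy': 208.5931232468353, 'position': array([0.3812449 , 0.15471858, 1.39276449]), 'rotation': array([[-2.71009093e-02, -9.92011156e-01,  1.23204736e-01],
       [-9.99626870e-01,  2.73151809e-02,  5.00552652e-05],
       [-3.41501502e-03, -1.23157408e-01, -9.92381273e-01]])}
0.1 [0.22199623 0.58353085 0.22166622] [[-0.935  0.356 -0.001]
 [ 0.356  0.935 -0.002]
 [ 0.    -0.002 -1.   ]] 1.0001450057858814 -0.0187
```

View pics/scene0.png

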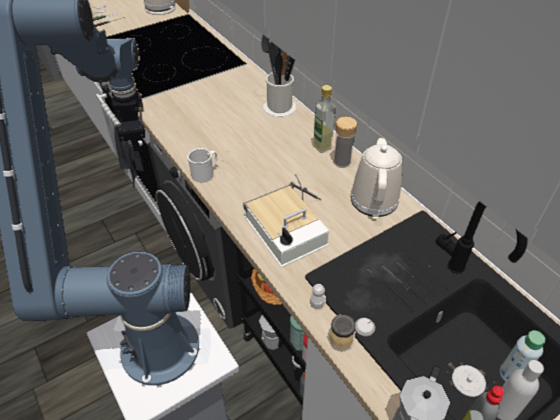

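View pics/top0.png

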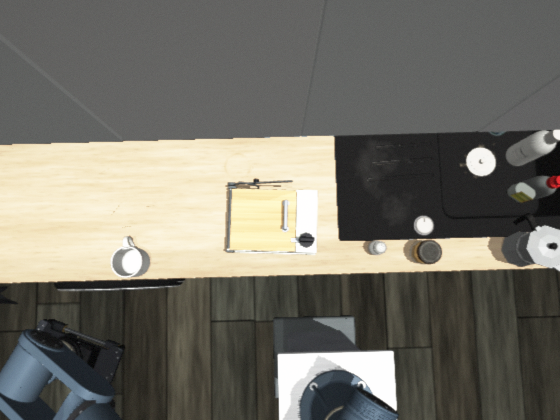

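The scene view shows the bin near (285,220) with the black wing at (287,236) and the handle at (295,216). In the top view the lid spans about (232–296, 190–250), the cap is at (306,240), the handle at x≈285 and the pointer along row ≈183.

```bash
python3 - <<'E'
import cv2,numpy as np
a=cv2.imread("pics/top0.png")[168:262,215:330]; b=cv2.imread("pics/scene0.png")[170:270,230:340]
r=lambda i:cv2.resize(i,(400*2//2*1,340),interpolation=cv2.INTER_CUBIC)
a=cv2.resize(a,None,fx=5,fy=5,interpolation=cv2.INTER_CUBIC);b=cv2.resize(b,None,fx=5,fy=5,interpolation=cv2.INTER_CUBIC)
cv2.imwrite("pics/a.png",a);cv2.imwrite("pics/b.png",b)
E
```

```text
(no output)
```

View pics/a.png

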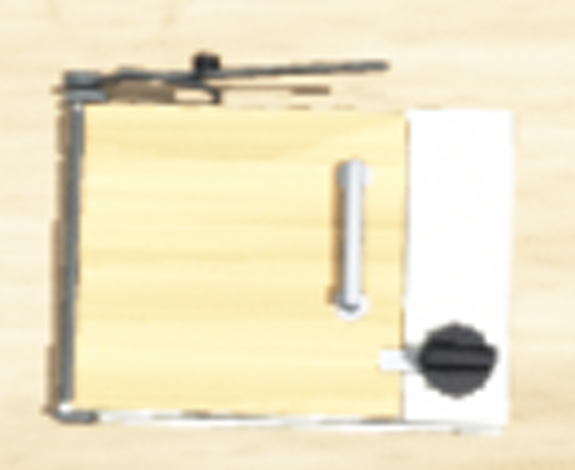

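View pics/b.png

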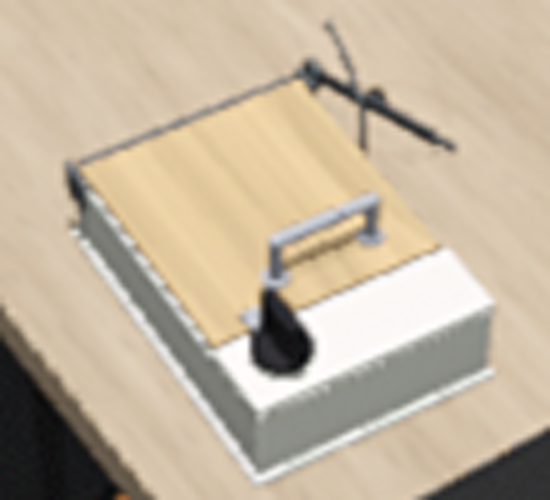

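Crop a (top): the deck's front corners are (513,110) and (507,420), the handle bar runs (352,165)–(348,303), the flange centre is (456,360), the wing runs (415–495, ~355) and the pointer (70,83)–(387,66). Crop b (scene): pointer tip (453,148), handle (277,243)–(376,200), wing top (270,287).

```bash
cat > h.py <<'E'
import numpy as np
from rig import camera_model
def ray(n,u,v):
    m=camera_model(n); f=210/np.tan(np.radians(m["vertical_fov"]/2))
    return m["position"],m["rotation"]@np.array([(u-m["cx"])/f,(v-m["cy"])/f,1])
def plane(n,u,v,z):
    p,d=ray(n,u,v); return p+d*(z-p[2])/d[2]
def tri(a,b):
    (p,d),(q,e)=ray("top",*a),ray("scene",*b)
    s=np.linalg.lstsq(np.c_[d,-e],q-p,rcond=None)[0]
    x,y=p+s[0]*d,q+s[1]*e; return (x+y)/2,np.linalg.norm(x-y)
A=lambda x,y:((x+.5)/5-.5+215,(y+.5)/5-.5+168)
B=lambda x,y:((x+.5)/5-.5+230,(y+.5)/5-.5+170)
E
python3 - <<'E'
from h import *
np.set_printoptions(precision=4,suppress=True)
for k,c,z in[("farfront",(513,110),.072),("nearfront",(507,420),.072),("lidfar",(407,110),.072),("lidnear",(403,415),.072),("hfar",(353,168),.106),("hnear",(348,300),.106),("flange",(456,362),.0865),("wingR",(496,356),.1185),("wingL",(416,355),.1185)]:
    print(k,plane("top",*A(*c),z))
for k,c,z in[("farfront",(492,306),.072),("lidfar",(442,247),.072),("lidnear",(214,347),.072),("hfar",(376,200),.106),("hnear",(277,243),.106),("nearfront",(260,410),.072)]:
    print("S",k,plane("scene",*B(*c),z))
for k,a,b in[("tip",(387,66),(453,148)),("base",(80,80),(312,70)),("hfar",(353,168),(376,200)),("hnear",(348,300),(277,243))]: print(k,*tri(A(*a),B(*b)))
E
```

```text
farfront [0.5941 0.0381 0.072 ]
nearfront [0.4262 0.0476 0.072 ]
lidfar [0.5957 0.0957 0.072 ]
lidnear [0.4304 0.1032 0.072 ]
hfar [0.5599 0.1267 0.106 ]
hnear [0.4901 0.1314 0.106 ]
flange [0.4571 0.0747 0.0865]
wingR [0.4578 0.0559 0.1185]
wingL [0.4595 0.0973 0.1185]
S farfront [0.5868 0.033  0.072 ]
S lidfar [0.5904 0.0896 0.072 ]
S lidnear [0.4264 0.0998 0.072 ]
S hfar [0.5597 0.1201 0.106 ]
S hnear [0.4882 0.1239 0.106 ]
S nearfront [0.4226 0.0437 0.072 ]
tip [0.6087 0.1083 0.1346] 0.00048306607164352275
base [0.6182 0.2741 0.0644] 0.0005977167941871457
hfar [0.5622 0.1258 0.0991] 0.0030511061651288403
hnear [0.4917 0.1308 0.0975] 0.0020375295554696444
```

apply_moves(plan="-.536 -.52 0 0 0 0;-.536 -.52 0 0 0 0;-.536 -.52 0 0 0 0;-.536 -.52 0 0 0 0;-.536 -.52 0 0 0 0;-.536 -.52 0 0 0 0;-.536 -.52 0 0 0 0;-.536 -.52 0 0 0 0;-.536 -.52 0 0 0 0;-.536 -.52 0 0 0 0", gripper=0.2)

```text
time_s: 0.93
position: [0.3804, 0.244, 0.2224]
tcp_rot: [[-0.935, 0.356, -0.0], [0.356, 0.935, -0.0], [0.0, -0.0, -1.0]]
force: [0.6, 0.6, -0.3]
opening: 0.601
grasp_force: 0.0
```

apply_moves(plan="-.536 -.52 0 0 0 0;-.536 -.52 0 0 0 0;-.536 -.52 0 0 0 0;-.536 -.52 0 0 0 0;-.536 -.52 0 0 0 0;0 0 0 0 0 0")

```text
time_s: 1.43
position: [0.4634, 0.0711, 0.2228]
tcp_rot: [[-0.932, 0.361, 0.004], [0.361, 0.932, -0.003], [-0.005, -0.001, -1.0]]
force: [0.7, 0.1, 0.1]
opening: 0.597
grasp_force: 0.0
```

apply_moves(plan="0 0 0 0 0 .0198;0 0 0 0 0 .0198;0 0 0 0 0 .0198;0 0 0 0 0 .0198;0 0 0 0 0 .0198;0 0 0 0 0 .0198;0 0 0 0 0 .0198;0 0 0 0 0 .0198;0 0 0 0 0 .0198;0 0 0 0 0 .0198")

```text
time_s: 2.27
position: [0.4587, 0.077, 0.2223]
tcp_rot: [[0.043, 0.999, -0.001], [0.999, -0.043, 0.0], [0.0, -0.001, -1.0]]
force: [-0.4, -0.7, -1.4]
opening: 0.597
grasp_force: 0.0
```

```bash
cat >> h.py <<'E'
def st():
    from rig import bot
    np.set_printoptions(precision=4,suppress=True)
    s=bot.read_state(); print(s["time_s"],np.array(s["position"]),"\n",np.array(s["tcp_rot"]),"psi",np.degrees(np.arctan2(s["tcp_rot"][1][1],s["tcp_rot"][0][1])),"F",s["force"],"M",s["moment"],s["opening"],s["grasp_force"],np.array(s["joint_positions"])); return s
E
python3 -c "
from h import *
from rig import capture
import cv2
st()
a=capture('top')[160:280,200:340,::-1];cv2.imwrite('pics/c.png',cv2.resize(a,None,fx=5,fy=5,interpolation=cv2.INTER_CUBIC))
"
```

```text
2.2667 [0.4587 0.077  0.2223] 
 [[ 0.043   0.9991 -0.001 ]
 [ 0.9991 -0.043   0.0002]
 [ 0.0002 -0.001  -1.    ]] psi -2.4627023145409193 F [-0.422  -0.7493 -1.3781] M [-0.1339  0.0504 -0.0213] 0.5973660775801071 0.0 [ -4.2782  18.0069 104.2758   0.0096  57.777   -1.8206]
```

apply_moves(plan="0 0 .6 0 0 0;0 0 .6 0 0 0;0 0 .6 0 0 0;0 0 .5 0 0 0;0 0 .33 0 0 0;0 0 0 0 0 0")

```text
time_s: 2.82
position: [0.4566, 0.077, 0.0881]
tcp_rot: [[0.035, 0.999, -0.008], [0.999, -0.035, 0.001], [0.0, -0.008, -1.0]]
force: [-0.4, -0.2, -0.4]
opening: 0.599
grasp_force: 0.0
```

apply_moves(plan="0 0 0 0 0 0;0 0 0 0 0 0;0 0 0 0 0 0;0 0 0 0 0 0;0 0 0 0 0 0;0 0 0 0 0 0;0 0 0 0 0 0;0 0 0 0 0 0", gripper=-1)

```text
time_s: 3.48
position: [0.4572, 0.0767, 0.0913]
tcp_rot: [[0.037, 0.999, -0.004], [0.999, -0.037, 0.0], [-0.0, -0.004, -1.0]]
force: [-3.8, 0.2, 6.8]
opening: 0.137
grasp_force: 30.0
```

```bash
python3 -c "
from h import *
st()"
```

```text
3.4833 [0.4572 0.0767 0.0913] 
 [[ 0.0365  0.9993 -0.004 ]
 [ 0.9993 -0.0365  0.0001]
 [-0.     -0.004  -1.    ]] psi -2.092856906468957 F [-3.815   0.1677  6.7806] M [-0.1192  0.6655  0.0575] 0.13685406835521388 30.001017143949866 [ -4.3205  31.1667 111.4708  -0.0187  37.5891  -2.2128]
```

apply_moves(plan="0 -.02 0 0 0 -.015;0 0 0 0 0 -.015;0 0 0 0 0 -.015;0 0 0 0 0 -.015;0 0 0 0 0 -.015;0 0 0 0 0 -.015;0 0 0 0 0 0")

```text
time_s: 4.07
position: [0.4561, 0.0765, 0.0913]
tcp_rot: [[-0.508, 0.862, -0.004], [0.862, 0.508, -0.0], [0.002, -0.004, -1.0]]
force: [-3.9, -1.4, 6.5]
opening: 0.138
grasp_force: 30.0
```

```bash
python3 -c "
from h import *
st()"
```

```text
4.0667 [0.4561 0.0765 0.0913] 
 [[-0.5076  0.8616 -0.0041]
 [ 0.8616  0.5076 -0.0003]
 [ 0.0018 -0.0037 -1.    ]] psi 30.50159688784662 F [-3.9184 -1.4379  6.5139] M [-0.338   0.731   0.0082] 0.13826104960083477 29.999721399508417 [ -4.3448  31.1205 111.616   -0.0609  37.4941 -34.7978]
```

apply_moves(plan="0 0 0 0 0 -.015;0 0 0 0 0 -.015;0 0 0 0 0 -.015;0 0 0 0 0 -.015;0 0 0 0 0 -.015;0 0 0 0 0 -.015;0 0 0 0 0 -.015;0 0 0 0 0 -.015;0 0 0 0 0 -.013;0 0 0 0 0 0")

```text
time_s: 4.9
position: [0.4552, 0.0753, 0.0913]
tcp_rot: [[-0.98, 0.2, -0.006], [0.2, 0.98, -0.002], [0.006, -0.004, -1.0]]
force: [-6.0, -6.9, 8.8]
opening: 0.134
grasp_force: 30.0
```

apply_moves(plan="0 0 0 0 0 -.006;0 0 0 0 0 -.006;0 0 0 0 0 -.006;0 0 0 0 0 -.006;0 0 0 0 0 0;0 0 0 0 0 0")

```text
time_s: 5.4
position: [0.455, 0.0753, 0.0912]
tcp_rot: [[-0.998, 0.058, -0.007], [0.058, 0.998, -0.001], [0.007, -0.002, -1.0]]
force: [-6.8, -7.4, 7.9]
opening: 0.147
grasp_force: 31.6
```

```bash
python3 -c "
from h import *
st()"
```

```text
5.4 [0.455  0.0753 0.0912] 
 [[-0.9983  0.0576 -0.0067]
 [ 0.0577  0.9983 -0.0015]
 [ 0.0067 -0.0018 -1.    ]] psi 86.69516144134636 F [-6.804  -7.3967  7.851 ] M [-1.4086  1.0211 -0.7021] 0.14737595439057838 31.63075304153608 [ -4.4514  31.109  111.6842  -0.185   37.586  -90.9992]
```

apply_moves(plan="0 0 0 0 0 0;0 0 0 0 0 0;0 0 0 0 0 0;0 0 0 0 0 0;0 0 0 0 0 0;0 0 -.5 0 0 0;0 0 -.6 0 0 0;0 0 -.6 0 0 0;0 0 0 0 0 0", gripper=0.2)

```text
time_s: 6.15
position: [0.4621, 0.0767, 0.1806]
tcp_rot: [[-0.998, 0.055, 0.011], [0.055, 0.998, -0.001], [-0.011, -0.0, -1.0]]
force: [-0.3, -0.8, 0.1]
opening: 0.592
grasp_force: 0.0
```

apply_moves(plan="-.33 .28 0 0 0 0;-.33 .28 0 0 0 0;-.33 .28 0 0 0 0;-.33 .28 0 0 0 0;0 0 0 0 0 0;0 0 0 0 0 0")

```text
time_s: 6.65
position: [0.5276, 0.1294, 0.1753]
tcp_rot: [[-0.999, 0.054, -0.0], [0.054, 0.999, -0.0], [0.0, -0.0, -1.0]]
force: [-0.9, -0.6, -0.1]
opening: 0.599
grasp_force: 0.0
```

```bash
python3 -c "
from h import *
from rig import capture
import cv2
st()
a=capture('scene')[160:280,220:360,::-1];cv2.imwrite('pics/c.png',cv2.resize(a,None,fx=5,fy=5,interpolation=cv2.INTER_CUBIC))
"
```

```text
6.65 [0.5276 0.1294 0.1753] 
 [[-0.9985  0.0544 -0.0005]
 [ 0.0544  0.9985 -0.0001]
 [ 0.0005 -0.0002 -1.    ]] psi 86.88185504734683 F [-0.8708 -0.5692 -0.0832] M [ 0.0093  0.0435 -0.0085] 0.5987856652579236 0.0 [  1.9931  27.571   96.646   -0.008   55.8109 -84.8842]
```

View pics/c.png

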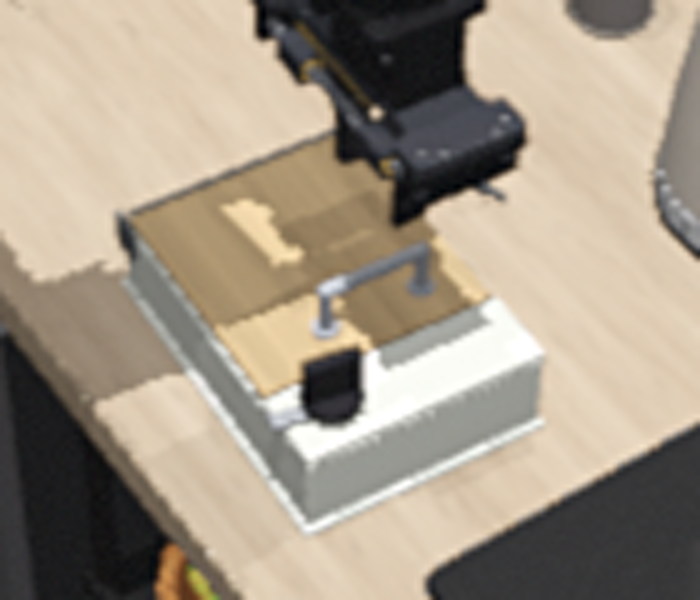

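The picture shows the cam now pointing to the robot (285,415) and the wing along bin y; the gripper hangs above the handle (325–425, 250–290).

apply_moves(plan="0 0 .5 0 0 0;0 0 .5 0 0 0;0 0 .45 0 0 0;0 0 .31 0 0 0;0 0 0 0 0 0;0 0 0 0 0 0")

```text
time_s: 7.2
position: [0.5257, 0.1283, 0.0874]
tcp_rot: [[-0.998, 0.056, -0.003], [0.056, 0.998, -0.0], [0.003, -0.0, -1.0]]
force: [-0.2, -0.5, 0.9]
opening: 0.597
grasp_force: 0.0
```

apply_moves(plan="0 0 0 0 0 0;0 0 0 0 0 0;0 0 0 0 0 0;0 0 0 0 0 0;0 0 0 0 0 0;0 0 0 0 0 0;0 0 0 0 0 0;0 0 0 0 0 0", gripper=-1)

```text
time_s: 7.87
position: [0.5273, 0.1278, 0.0882]
tcp_rot: [[-0.999, 0.054, -0.0], [0.054, 0.999, -0.002], [0.0, -0.002, -1.0]]
force: [0.4, -3.4, 1.9]
opening: 0.103
grasp_force: 30.0
```

```bash
python3 -c "
from h import *
st()"
```

```text
7.8667 [0.5273 0.1278 0.0882] 
 [[-0.9985  0.0544 -0.0001]
 [ 0.0544  0.9985 -0.0022]
 [ 0.     -0.0022 -1.    ]] psi 86.88414935643665 F [ 0.4307 -3.4039  1.8915] M [-0.4903  0.0324  0.02  ] 0.10251219789628882 30.004392564296722 [  1.8938  35.3185 100.4698  -0.1762  44.2231 -84.8641]
```

apply_moves(plan="0 .008 -.052 .00278 0 0;0 .016 -.1045 .00556 0 0;0 .016 -.1045 .00556 0 0;0 .016 -.1045 .00556 0 0;0 0 0 0 0 0;0 0 0 0 0 0")

```text
time_s: 8.37
position: [0.5275, 0.1315, 0.1065]
tcp_rot: [[-0.999, 0.053, -0.007], [0.054, 0.991, -0.125], [0.0, -0.125, -0.992]]
force: [0.3, -5.0, 0.6]
opening: 0.101
grasp_force: 30.0
```

```bash
python3 -c "
from h import *
st()"
```

```text
8.3667 [0.5275 0.1315 0.1065] 
 [[-0.9986  0.0532 -0.0069]
 [ 0.0537  0.9908 -0.1246]
 [ 0.0002 -0.1248 -0.9922]] psi 86.92475171707339 F [ 0.2945 -5.0112  0.621 ] M [-0.7005 -0.0938  0.0132] 0.10108910754400982 29.99990612268448 [  6.2344  34.551   97.998   -9.3875  49.0086 -74.428 ]
```

apply_moves(plan="0 .016 -.1045 .00556 0 0;0 .016 -.1045 .00556 0 0;0 .016 -.1045 .00556 0 0;0 .016 -.1045 .00556 0 0;0 .016 -.1045 .00556 0 0;0 .016 -.1045 .00556 0 0;0 0 0 0 0 0;0 0 0 0 0 0;0 0 0 0 0 0")

```text
time_s: 9.12
position: [0.5281, 0.1426, 0.136]
tcp_rot: [[-0.998, 0.052, -0.018], [0.055, 0.943, -0.327], [0.0, -0.327, -0.945]]
force: [0.8, -4.0, 0.2]
opening: 0.104
grasp_force: 30.0
```

```bash
python3 -c "
from h import *
from rig import capture
import cv2
st()
r=lambda a:cv2.resize(a[:,:,::-1],None,fx=5,fy=5,interpolation=cv2.INTER_CUBIC)
cv2.imwrite('pics/d.png',r(capture('scene')[160:270,230:340]))
cv2.imwrite('pics/e.png',r(capture('top')[168:262,215:330]))
"
```

```text
9.1167 [0.5281 0.1426 0.136 ] 
 [[-0.9985  0.0519 -0.0185]
 [ 0.0551  0.9434 -0.327 ]
 [ 0.0004 -0.3275 -0.9449]] psi 86.85228541506089 F [ 0.7816 -4.0074  0.1813] M [-0.5025 -0.0798  0.0139] 0.10393925533739086 29.999316930770874 [ 13.516   35.0149  93.015  -21.3478  59.4847 -61.1885]
```

View pics/d.png

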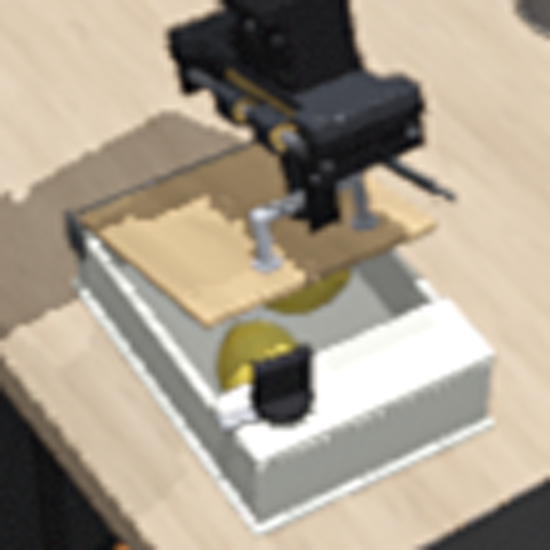

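View pics/e.png

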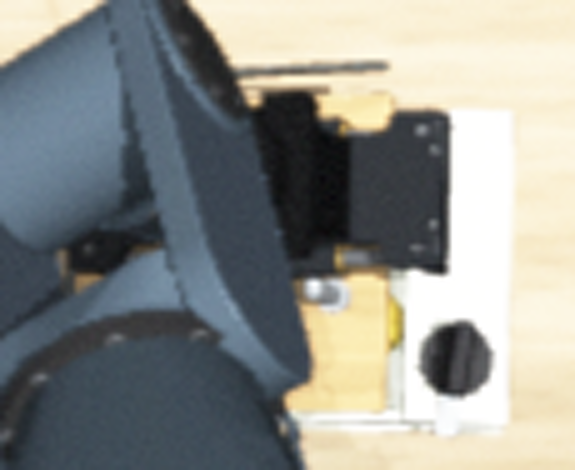

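Crop d shows the lid raised, its far front corner at (438,223), near one at (212,322), the pointer tip at (453,197) still higher; crop e has the lid's front edge at x≈393 (far) and 387 (near), pointer tip (387,66), cap turned.

```bash
python3 - <<'E'
from h import *
np.set_printoptions(precision=4,suppress=True)
D=lambda x,y:B(x,y-50)
for k,a,b in[("tip",(387,66),(453,198)),("far corner",(394,97),(438,222)),("near corner",(387,412),(212,322))]: print(k,*tri(A(*a),D(*b)))
xb=np.array([.054,.9985,0]);yb=np.array([-.9985,.054,0]);zb=np.array([0,0,1.])
# hinge middle from the gripped bar (y) and the top view (x)
for hx in(.517,.520,.523):
    H=np.array([hx,.1278+.1498+.0005,.068])
    def ang(n,px,off):   # ray cut with the vertical plane bin y = off
        p,d=ray(n,*px); s=(off-(p-H)@yb)/(d@yb); q=p+s*d-H
        return np.degrees(np.arctan2(q@zb,-(q@xb))),np.hypot(q@zb,q@xb)
    print(hx,"tip",ang("scene",D(453,198),-.096),"far corner",ang("scene",D(438,222),-.083),"near",ang("scene",D(212,322),.083))
print("true upper corner at 19 deg:",19+np.degrees(np.arctan2(4,178)))
E
```

```text
tip [0.6087 0.1083 0.1346] 0.00048306607164352275
far corner [0.5944 0.1045 0.1245] 0.0005476122122919791
near corner [0.4318 0.1126 0.1245] 0.0035748289285913084
0.517 tip (np.float64(23.47662905712379), np.float64(0.18597979936186176)) far corner (np.float64(19.934534171810483), np.float64(0.1857836905993871)) near (np.float64(22.228596155111077), np.float64(0.2008214368605846))
0.52 tip (np.float64(22.499506187322385), np.float64(0.18047240034701703)) far corner (np.float64(18.81204891504555), np.float64(0.18037659001101675)) near (np.float64(20.931168831818386), np.float64(0.1934256926814353))
0.523 tip (np.float64(21.461193770809327), np.float64(0.1750207839286298)) far corner (np.float64(17.620677856906664), np.float64(0.17504298079746797)) near (np.float64(19.53136708565946), np.float64(0.18613698174994114))
true upper corner at 19 deg: 20.28732894152504
```

apply_moves(plan="0 .008 -.052 .00278 0 0;0 .008 -.052 .00278 0 0;0 .008 -.052 .00278 0 0;0 .006 -.042 .00222 0 0;0 0 0 0 0 0;0 0 0 0 0 0;0 0 0 0 0 0")

```text
time_s: 9.8
position: [0.5284, 0.1477, 0.1452]
tcp_rot: [[-0.998, 0.051, -0.022], [0.055, 0.919, -0.39], [0.0, -0.391, -0.92]]
force: [0.7, -5.2, 2.9]
opening: 0.1
grasp_force: 30.0
```

```bash
python3 -c "
from h import *
from rig import capture
import cv2
st()
r=lambda a,k:cv2.resize(a[:,:,::-1],None,fx=k,fy=k,interpolation=cv2.INTER_CUBIC)
s=r(capture('scene')[180:230,265:335],8)
t=r(capture('top')[170:210,260:310],8)
o=np.zeros((800,560,3),np.uint8);o[:400]=s;o[420:740,:400]=t
cv2.imwrite('pics/f.png',o[:750:,:][:600]);cv2.imwrite('pics/f.png',np.hstack([s[:, :560],np.zeros((400,10,3),np.uint8),np.vstack([t[:,60:290],np.zeros((80,230,3),np.uint8)])]))
"
```

```text
9.8 [0.5284 0.1477 0.1452] 
 [[-0.9985  0.0507 -0.0218]
 [ 0.0552  0.9191 -0.3902]
 [ 0.0002 -0.3908 -0.9205]] psi 86.84340140989299 F [ 0.7375 -5.2399  2.9306] M [-0.8951 -0.096   0.1042] 0.10044165934256584 29.99935805797577 [ 15.8128  35.5898  91.206  -24.4328  63.2951 -57.978 ]
```

View pics/f.png

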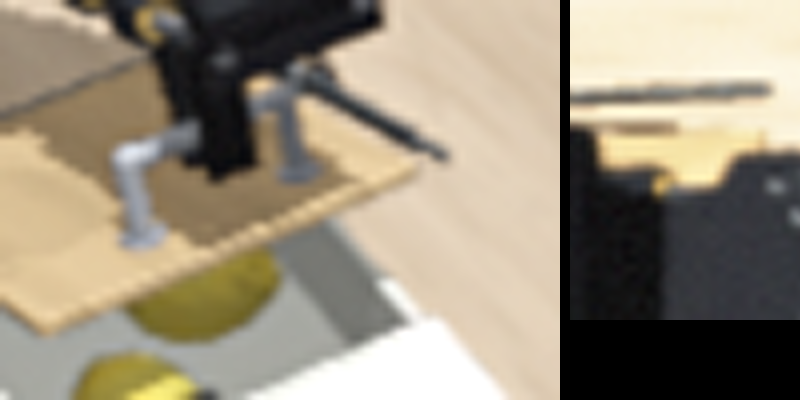

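Crop f: the pointer tip is at (445,156) and the lid's far front corner at (420,168) upper / (419,179) lower in the scene part, so they are nearly in line; top part: tip (770,89), lid corner (766,132).

```bash
python3 - <<'E'
from h import *
np.set_printoptions(precision=4,suppress=True)
S=lambda x,y:(265+(x+.5)/8-.5,180+(y+.5)/8-.5)
T=lambda x,y:(260+(x-510+.5)/8-.5,170+(y+.5)/8-.5)
t,_=tri(T(770,89),S(445,156)); c,_=tri(T(766,132),S(420,168)); print(t,c,t-c)
xb=np.array([.054,.9985,0]);yb=np.array([-.9985,.054,0])
for hx in(.515,.517,.520):
    H=np.array([hx,.2781,.068])
    def ang(px,off):
        p,d=ray("scene",*px); q=p+(off-(p-H)@yb)/(d@yb)*d-H
        return np.round([np.degrees(np.arctan2(q[2],-(q@xb))),1e3*np.hypot(q[2],q@xb)],2)
    print(hx,"tip",ang(S(445,156),-.096),"upper",ang(S(420,168),-.083),"lower",ang(S(419,179),-.083))
E
```

```text
[0.6087 0.1082 0.1352] [0.5959 0.1092 0.1346] [ 0.0128 -0.0011  0.0006]
0.515 tip [ 24.25 189.77] upper [ 24.54 192.64] lower [ 22.89 190.09]
0.517 tip [ 23.63 186.07] upper [ 23.93 188.86] lower [ 22.23 186.36]
0.52 tip [ 22.66 180.55] upper [ 22.96 183.23] lower [ 21.19 180.81]
```

apply_moves(plan="0 .004 -.027 .0015 0 0;0 0 0 0 0 0;0 0 0 0 0 0;0 0 0 0 0 0;0 0 0 0 0 0;0 0 0 0 0 0;0 0 0 0 0 0;0 0 0 0 0 0")

```text
time_s: 10.57
position: [0.5284, 0.1484, 0.1464]
tcp_rot: [[-0.998, 0.051, -0.022], [0.055, 0.915, -0.399], [0.0, -0.399, -0.917]]
force: [0.0, -6.2, 2.5]
opening: 0.102
grasp_force: 30.0
```

```bash
python3 -c "
from h import *
from rig import bot
s=st()
z=s['position'][2]-.0187*s['tcp_rot'][2][2]-.0009-.068
print(np.degrees(np.arcsin(z/.1547))-14.22)
print(bot.hand_in())"
```

```text
10.5667 [0.5284 0.1484 0.1464] 
 [[-0.9985  0.0507 -0.0223]
 [ 0.0554  0.9154 -0.3987]
 [ 0.0002 -0.3993 -0.9168]] psi 86.82729782506375 F [ 0.0211 -6.1699  2.455 ] M [-0.8604 -0.1257  0.072 ] 0.1022987517254501 29.999549388885498 [ 16.1101  35.6911  90.957  -24.8289  63.8152 -57.5686]
23.47843800943952
the job is handed in; nothing more can be done
None
```

I twisted the cap anticlockwise to its stop and lifted the lid to about 23.5°, within roughly half a degree of where I measured the pointer (23.4–24°). The gripper was still holding the lid when I handed the job in at 10.6 s; I didn't re-check the pointer, mug, honey jar or salt shaker at the end, but the arm never went near them.

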